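# Load the splint warming cupboard through its hatch

### The job

Load the warming cupboard: swing its sprung flap up until it stays open, then bring every small thumb shell from the counter in through the hatch, without shell or gripper touching the rim, and set each down open side down astride a saddle of its own; the shells are thin, so pinch them lightly, with no more than about 30 N. When all are in, shut the flap and then turn the heater switch clockwise to its stop. Leave the large elbow shell, the two outrigger bars and the cork block where they are.

Things in the scene. Friction and masses are not known exactly. Their poses are not given: they have to be found in the camera images.
- shell1_c (a point): centre, half-way up (19 mm above its underside), of small orange thermoplastic thumb shell 1: a thin channel with a round back, 54 mm long (its x axis), 32 mm wide (y), 38 mm high (z up), walls 4 mm with flat upright sides up to 22 mm, about 35 g; lies open side down and both ends alike. Absent in some runs.
- shell1: the same thumb shell 1; origin in the middle of its underside, axes as its centre point
- shell2_c (a point): centre, half-way up (19 mm above its underside), of small orange thermoplastic thumb shell 2: a thin channel with a round back, 58 mm long (its x axis), 34 mm wide (y), 38 mm high (z up), walls 4 mm with flat upright sides up to 21 mm, about 35 g; lies open side down and both ends alike. Absent in some runs.
- shell2: the same thumb shell 2; origin in the middle of its underside, axes as its centre point
- shell3_c (a point): centre, half-way up (19 mm above its underside), of small orange thermoplastic thumb shell 3: a thin channel with a round back, 62 mm long (its x axis), 36 mm wide (y), 38 mm high (z up), walls 4 mm with flat upright sides up to 20 mm, about 35 g; lies open side down and both ends alike. Absent in some runs.
- shell3: the same thumb shell 3; origin in the middle of its underside, axes as its centre point
- shell4_c (a point): centre, half-way up (19 mm above its underside), of small orange thermoplastic thumb shell 4: a thin channel with a round back, 66 mm long (its x axis), 38 mm wide (y), 38 mm high (z up), walls 4 mm with flat upright sides up to 19 mm, about 35 g; lies open side down and both ends alike. Absent in some runs.
- shell4: the same thumb shell 4; origin in the middle of its underside, axes as its centre point
- saddle1 (a point): the left forming saddle on the tray in the cupboard, seen facing the hatch: point on the tray's upper face under the saddle's middle. x runs along the saddle, from the hatch into the cupboard, y left, z up. Round-topped steel bar 80 mm long, 16 wide, 22 high, 65 mm from the next. Tray lips 10 mm high at x = -48 and +48 mm.
- saddle2 (a point): the middle forming saddle on the tray in the cupboard, seen facing the hatch: point on the tray's upper face under the saddle's middle. x runs along the saddle, from the hatch into the cupboard, y left, z up. Round-topped steel bar 80 mm long, 16 wide, 22 high, 65 mm from the next. Tray lips 10 mm high at x = -48 and +48 mm.
- saddle3 (a point): the right forming saddle on the tray in the cupboard, seen facing the hatch: point on the tray's upper face under the saddle's middle. x runs along the saddle, from the hatch into the cupboard, y left, z up. Round-topped steel bar 80 mm long, 16 wide, 22 high, 65 mm from the next. Tray lips 10 mm high at x = -48 and +48 mm.
- tray: aluminium tray with the three saddles, fixed in the cupboard, 104 x 300 mm; origin 8 mm below its upper face, at its middle
- rim: black rubber rim of the hatch in the cupboard's steel face, which leans back 45 degrees. Origin in the middle of the opening; x points up the face, y left, z out of it, away from the cupboard and up. Clear opening 108 mm along x, 280 mm along y; rim 10 mm broad, 3 mm out and 4 mm in. In the saddles' axes the origin is 32 mm nearer the front (-x) than the middle saddle's point and 51 mm above it.
- cupboard: cream cupboard, closed all round, clear window on top (174 mm up, flap 340 mm up when open); origin on the counter 55 mm below the middle saddle's point, axes as the saddles. A gripper tilted 30 to 45 degrees from upright, pointing down and along the saddles' x, can bring a level shell from outside to its saddle, and leave again, in a straight move square to the face with some 15 mm to spare.
- flap (a joint): angle of the steel flap over the hatch (306 mm wide, 168 mm long), hinged along its upper edge and swinging outward and up: 0 shut, 2.4 fully open (standing about upright). Over-centre spring: let go below about 1.4 rad it swings shut, beyond about 1.7 rad it swings fully open and stays. It takes about 8 N at the bar to start it.
- flap_bar (a point): middle of the flap's pull bar: round steel bar 12 mm thick, 140 mm long, level and along the hatch's width, 42 mm out from the flap near its free edge (156 mm from the hinge), on two end pillars. It can be pinched across from above, shut or open.
- flap_hinge (a point): point on the flap's hinge axis at mid width; the axis is level, along the y axis of the saddles
- switch (a joint): heater switch angle: 0 off, grows clockwise seen from above, stop at 1.31 (75 degrees), which is on. Turns with light friction.
- switch_grip (a point): heater switch: black knob 48 mm across with a raised bar grip, on the flat top of the cupboard behind the hatch; point on its upright axis at the height to grip. At 0 the bar grip lies along the x axis of the saddles.
- elbow: large orange elbow shell, about 165 x 80 x 80 mm, to be left alone; origin on the counter below its middle
- bar1: aluminium outrigger bar 170 x 14 x 6 mm, to be left alone; origin in the middle of its underside, x along it
- bar2: aluminium outrigger bar 170 x 14 x 6 mm, to be left alone; origin in the middle of its underside, x along it
- cork: cork sanding block 95 x 60 x 32 mm, to be left alone; origin in the middle of its underside
There are look-alikes about, which are no part of the job. Leave any black look-alike of the shell3 alone.

How it is judged:
By the outcome, as a careful person would: the job done as asked, in the order asked, and still so for the second after the job is handed in, with the robot touching nothing.
Of shell1, shell2, shell3, shell4 only 2 to 3 are there at a start; the rules pass over those that are not, and their reading is None.
At some moment in a run one of shell1, shell2, shell3, shell4 may be knocked a few centimetres aside while the robot is not near it.
It also fails if it takes over 210 s, if anything falls off the work surface, if the arm or the gripper's body presses on something with over 40 N, if the wrist force passes 120 N, or if a joint passes its speed limit or range.

### The arm

A 6-joint arm with a two-finger parallel gripper is mounted at the origin on the work surface. World frame = base frame: x ahead of the robot, y to its left, z up, the work surface at z = 0. Lengths are in mm, angles in rad, forces in N, time in s.
With the tool pointing down it reaches from about 225 to 875 mm from the base axis. Payload 3.4 kg.
Tool frame: the origin (TCP) lies on the centre line of the jaws, within the pads' length; the fingertips stand 22 mm ahead of it and the grasp point (between the pads) lies 3 mm ahead of it; z points along the fingers, y is the line along which they close (so a half turn about z gives the same grasp; the last joint's range is limited). The gripper opens to 85 mm and grips with 20 to 120 N. Pads are 22 mm wide; open, the fingers measure 114 mm over their backs; the gripper's body (76 mm by 85 mm) begins 54 mm behind the grasp point. The pads swing forward as they close: fully open they stand 13 mm farther back than shut.
Start: joints at [-1.426, 0.276, 1.505, -0, 1.361, -0.121], TCP at [151.039, -554.84, 253.328] pointing down, gripper open.
Joint ranges: [-2.89, 2.89], [-0.75, 2.08], [0.22, 2.7], [-1.18, 4.32], [0.11, 2.71], [-2.7, 2.7]. Speed limits (rad/s): [2.57, 2.57, 3.14, 3.14, 3.14, 3.14].

### API

Orientations are given as [roll, pitch, yaw] about the fixed x, y, z axes, in that order (R = Rz(yaw) Ry(pitch) Rx(roll)).
In Python, from plant import r gives the robot as it stands.
- The arm moves only by the tool carry_out, never from a script. Its argument "increments" is a list of rows, each a list of 7 numbers: the shift along the world's x, y, z in m, then the turn, a rotation vector about the world's x, y, z in degrees, then the finger opening in m, from 0 to 0.0854. In form: [[tx, ty, tz, wx, wy, wz, fingers], ...]. A call has 1 to 5 rows; each row shifts and turns the commanded pose from where the row before left it; what a row does not reach is not made up. A row lasts 1/8 s, in which the tool goes at most 62.5 mm and 10.7 degrees, less where a joint would pass 70% of its speed; a pose out of reach is approached as far as the arm can. A call with a gripper value outside its range is refused whole. The fingers move at their own pace and stop on an object; "squeeze" is the grip in N (left out, the last holds). Time passes only in rows, so rows that do not move let the fingers close. It gives the time, the measured TCP pose, the force, the opening and the grip force at its end, in the units of the state.
- r.read_state(): the state, without advancing time (a new reading comes with each control period).
- r.get_image(name): name is "side" or "top"; returns the picture (400x640x3 uint8, red, green, blue); there is no depth.
- r.calibration(name): a dict with "mtx" (3x3 intrinsics, pixels), "distortion" ([k1, k2, p1, p2, k3] as OpenCV has them; the pictures are not rectified), "rvec" (rotation vector, rad) and "tvec" (3), from world to camera coordinates, as OpenCV has them. Camera axes: x right, y down, z forward; pixel columns grow to the right and rows downward; lengths in mm; the calibration is good to about 2 mm. A picture is of the moment at which its call begins. calibration takes no time and is no camera call.
- r.finish_job(): hands the job in; it is judged then, once.
The state is a dict: "time": time; "qpos": joint angles; "joint_velocities": joint speeds; "joint_efforts": joint torques, N m; "ee_pos": TCP position; "tool_rot": TCP orientation; "contact_force": force on the tool from outside, world axes, zero at the start; "wrist_torque": the same for the moment, N m; "width": finger opening in mm; "finger_force": force on a finger pad.
Only numpy, scipy, OpenCV 4.12 (cv2) and the standard library are available. Lean on these libraries where they do the work, as an engineer would, in place of code of your own. Each camera call takes 0.05 s, during which the arm holds its last target. There are 200 camera calls.

## Working session

There is one attempt and no reset: what is moved stays moved. The work goes in short steps, Python scripts to look and compute and a tool call to move; the robot and the scene stay as the last step left them, time stands still between calls to the robot, and variables do not carry over. Pictures are saved under pics/ and viewed, at most 14 in all, crops included, and the job is handed in when it is done.

Besides the shell and the picture viewer there is one more tool, called after "Emit:" as name(argument=value, ...) on one line, values as JSON. carry_out: Moves the arm, as the interface text tells. Its arguments: {"type":"object","properties":{"increments":{"type":"array"},"squeeze":{"type":"number"}},"required":["increments"]}

```bash
mkdir -p pics; ls; cat > h.py <<'E'
import numpy as np, cv2
from plant import r
def snap(n,f,crop=None,s=1):
    im=r.get_image(n)[:,:,::-1]
    cv2.imwrite(f'pics/{f}_full.png',im)
    if crop: x0,y0,x1,y1=crop; im=im[y0:y1,x0:x1]
    cv2.imwrite(f'pics/{f}.png',cv2.resize(im,None,fx=s,fy=s,interpolation=cv2.INTER_CUBIC))
def cal(n):
    c=r.calibration(n); return [np.array(c[k],float) for k in('mtx','distortion','rvec','tvec')]
def ray(n,uv):
    K,D,rv,t=cal(n); p=cv2.undistortPoints(np.array([[uv]],float),K,D)[0,0]
    R=cv2.Rodrigues(rv)[0]; t=t.ravel(); return -R.T@t, R.T@np.array([p[0],p[1],1])
def atz(n,uv,z):
    o,d=ray(n,uv); return o+d*(z-o[2])/d[2]
def tri(a,b):
    o1,d1=ray('side',a); o2,d2=ray('top',b)
    s=np.linalg.lstsq(np.c_[d1,-d2],o2-o1,rcond=None)[0]
    p,q=o1+d1*s[0],o2+d2*s[1]; return (p+q)/2,np.linalg.norm(p-q)
def proj(n,P):
    K,D,rv,t=cal(n); return cv2.projectPoints(np.array(P,float).reshape(-1,3),rv,t,K,D)[0].reshape(-1,2)
E
python3 - <<'E'
from h import *
np.set_printoptions(precision=1,suppress=True)
snap('side','s0'); snap('top','t0')
for n in('side','top'): print(n, ray(n,(320,200)), cal(n)[0])
print(r.read_state())
E
```

```text
pics
side (array([ 392.6,  876.6, 1038.5]), array([ 0.1, -0.7, -0.7])) [[453.5   0.  317.5]
 [  0.  453.5 199.8]
 [  0.    0.    1. ]]
top (array([ 407.2,   -1.7, 1442.4]), array([ 0.1,  0. , -1. ])) [[480.1   0.  319.5]
 [  0.  480.1 205.2]
 [  0.    0.    1. ]]
{'time': 0.1, 'qpos': array([-1.4,  0.3,  1.5,  0. ,  1.4, -0.1]), 'joint_velocities': array([-0., -0., -0.,  0., -0.,  0.]), 'joint_efforts': array([  0. , -41.8, -24.6,  -0. ,   0. ,   0. ]), 'ee_pos': array([ 151. , -554.4,  252.5]), 'tool_rot': array([-3.1, -0. ,  0.3]), 'contact_force': array([-0.7, -0. , -0.7]), 'wrist_torque': array([ 0., -0., -0.]), 'finger_force': 0.0, 'width': 85.33299750973235}
```

View pics/s0.png

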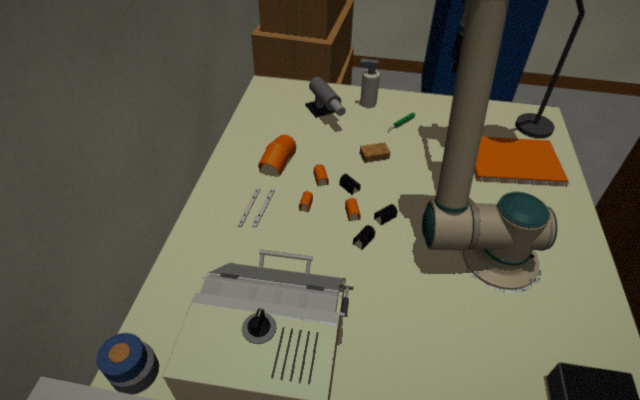

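View pics/t0.png

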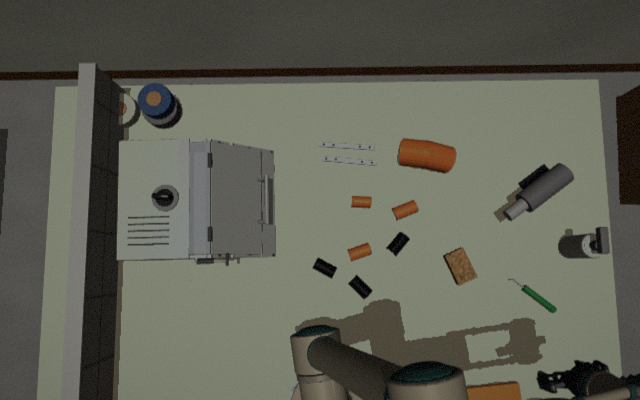

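Top view (image up = +x, left = +y): orange shells at (361,202), (404,210) and (360,252). Look-alikes are black ones at (324,267), (398,243) and (360,287), and the large elbow at (427,154). Cupboard is at the left, with the flap bar at about (264,200) and the switch at (165,197). I'll crop in closer.

```bash
python3 - <<'E'
from h import *
s=cv2.imread('pics/s0_full.png');t=cv2.imread('pics/t0_full.png')
f=lambda im,x,y,w,h,k:cv2.resize(im[y:y+h,x:x+w],None,fx=k,fy=k,interpolation=cv2.INTER_CUBIC)
cv2.imwrite('pics/c1.png',np.vstack([f(t,300,180,160,60,5),f(s,290,155,160,60,5)]))
cv2.imwrite('pics/c2.png',np.hstack([f(t,110,130,180,140,2.2),f(s,160,240,180,140,2.2)]))
E
```

```text
(no output)
```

View pics/c1.png

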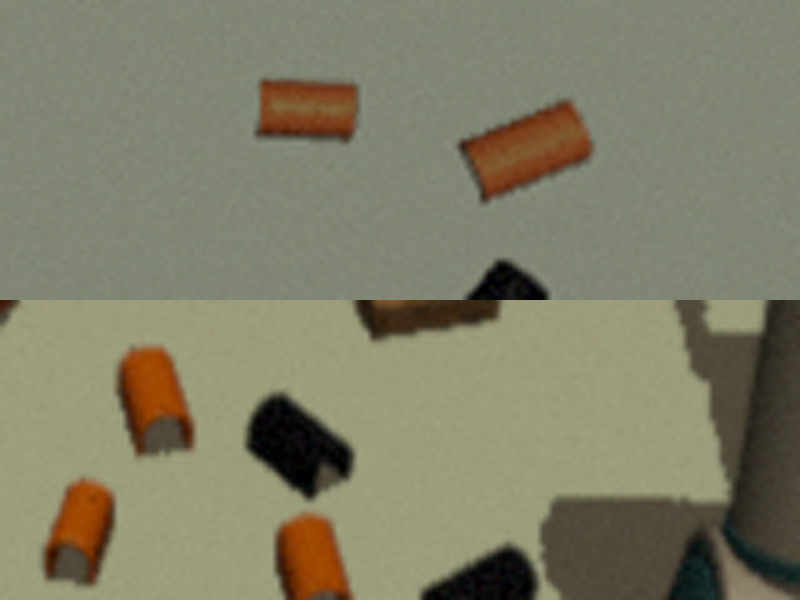

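View pics/c2.png

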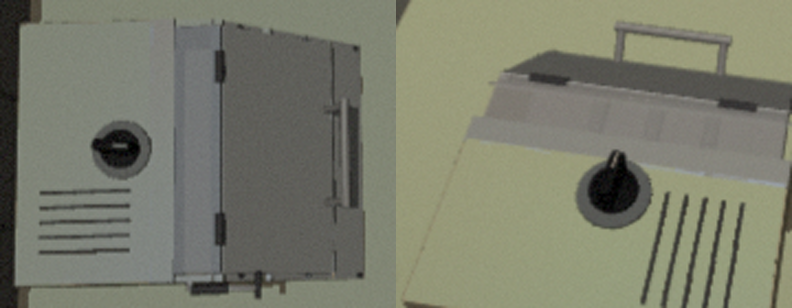

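Crops confirm three orange thumb shells. The bar ends are at top (266.8,175.5)/(267.7,224) and side (260.5,251.4)/(311.8,258.6). The knob is at top (165.5,197.7) and side (258.6,325).

```bash
cat >> h.py <<'E'
def shells(f):
    t=cv2.imread(f); hsv=cv2.cvtColor(t,cv2.COLOR_BGR2HSV)
    m=cv2.inRange(hsv,(3,120,60),(22,255,255)); 
    n,l,st,c=cv2.connectedComponentsWithStats(m)
    out=[]
    for i in range(1,n):
        if 80<st[i,4]<600:
            ys,xs=np.where(l==i); P=np.array([atz('top',(x,y),28)[:2] for x,y in zip(xs,ys)])
            (cx,cy),(w,h),a=cv2.minAreaRect(P.astype(np.float32))
            w_,v=np.linalg.eigh(np.cov(P.T)); d=v[:,1]; d=d*np.sign(d[1])
            out.append((c[i].round(1),[round(cx),round(cy)],P.mean(0).round(1),sorted([round(w),round(h)]),round(np.degrees(np.arctan2(d[1],d[0])),1)))
    return out
E
python3 - <<'E'
from h import *
np.set_printoptions(precision=1,suppress=True)
for s in shells('pics/t0_full.png'): print(s)
for n,a,b in [('barA',(260.5,251.4),(266.8,175.5)),('barB',(311.8,258.6),(267.7,224)),('sw',(258.6,325),(165.5,197.7)),('hA',(229.5,275.5),(210.5,160)),('hB',(315.5,287.7),(210.5,234))]: print(n,*tri(a,b))
# top-plate corners at z=174
for uv in [(119,142),(118,259),(189,140),(189,259)]: print(uv,atz('top',uv,174))
E
```

```text
(array([153.4,  98.5]), [912, 526], array([911.8, 526.1]), [40, 42], np.float64(34.7))
(array([360.8, 201.3]), [589, -104], array([ 587.9, -103.4]), [30, 54], np.float64(86.4))
(array([405.3, 209.4]), [563, -235], array([ 562.6, -234.5]), [36, 69], np.float64(111.4))
(array([359.4, 251.4]), [440, -97], array([439.9, -96.8]), [34, 63], np.float64(109.4))
barA [656.5 168.4  90.9] 0.6008313717596566
barB [518.5 165.4  88.7] 1.4202684421007805
sw [583.4 426.4 183.9] 1.777168319372863
hA [685.5 310.7 173.1] 0.4661469796520577
hB [485.4 307.  172.3] 0.5652293684627353
(119, 142) [738.2 561.7 174. ]
(118, 259) [421.6 550.8 174. ]
(189, 140) [741.6 370.3 174. ]
(189, 259) [420.1 362.3 174. ]
```

Emit:
carry_out(increments=[[0.03,0.05,0,0,0,-3,0.03],[0.03,0.05,0,0,0,-3,0.03],[0.03,0.05,0,0,0,-3,0.03],[0.03,0.05,0,0,0,-3,0.03],[0.03,0.05,0,0,0,-2,0.03]], squeeze=60)

```text
time: 0.72
ee_pos: [301.6, -303.0, 253.1]
tool_rot: [-3.141, -0.0, 0.02]
contact_force: [0.2, -0.2, -0.3]
width: 30.1
finger_force: 0.0
```

Emit:
carry_out(increments=[[0.03,0.05,0,0,0,0,0.03],[0.03,0.05,0,0,0,0,0.03],[0.03,0.05,0,0,0,0,0.03],[0.03,0.05,0,0,0,0,0.03],[0.03,0.05,0,0,0,0,0.03]])

```text
time: 1.35
ee_pos: [451.6, -53.0, 253.2]
tool_rot: [3.141, -0.0, 0.022]
contact_force: [0.3, -0.5, -0.4]
width: 30.3
finger_force: 0.0
```

Emit:
carry_out(increments=[[0.03,0.05,0,0,0,0,0.03],[0.03,0.05,0,0,0,0,0.03],[0.03,0.05,-0.02,0,0,0,0.03],[0.03,0.05,-0.04,0,0,0,0.03],[0.016,0.02,-0.04,0,0,0,0.03]])

```text
time: 1.98
ee_pos: [584.8, 162.1, 156.9]
tool_rot: [-3.141, -0.002, 0.024]
contact_force: [0.1, 0.1, -0.1]
width: 29.9
finger_force: 0.0
```

```bash
python3 - <<'E'
from h import *
snap('side','s1'); snap('top','t1')
s=cv2.imread('pics/s1_full.png');t=cv2.imread('pics/t1_full.png')
f=lambda im,x,y,w,h,k:cv2.resize(im[y:y+h,x:x+w],None,fx=k,fy=k,interpolation=cv2.INTER_CUBIC)
cv2.imwrite('pics/c3.png',np.hstack([f(t,210,130,100,140,4),f(s,230,200,100,140,4)]))
print(r.read_state()['ee_pos'],proj('side',[[588,167,90]]),proj('top',[[588,167,90]]))
E
```

```text
[581.58528293 161.12203203 152.56982208] [[285.89876738 254.95517469]] [[267.19845159 199.37132783]]
```

View pics/c3.png

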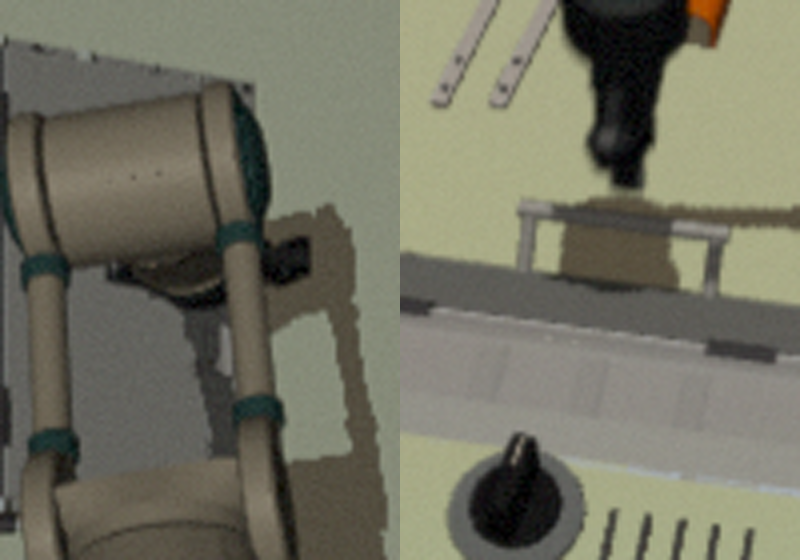

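Gripper is over the bar's middle (side crop, bar at (286,255)). I'll descend and pinch.

Emit:
carry_out(increments=[[0,0.002,-0.02,0,0,0,0.03],[0,0.002,-0.02,0,0,0,0.03],[0,0,-0.02,0,0,0,0.03],[0,0,0,0,0,0,0.03],[0,0,0,0,0,0,0.03]])

```text
time: 2.7
ee_pos: [584.1, 162.9, 99.4]
tool_rot: [3.142, -0.002, 0.021]
contact_force: [1.1, 0.7, 0.0]
width: 30.0
finger_force: 0.0
```

Emit:
carry_out(increments=[[0,0,0,0,0,0,0.0],[0,0,0,0,0,0,0.0],[0,0,0,0,0,0,0.0]])

```text
time: 3.08
ee_pos: [584.2, 167.5, 99.9]
tool_rot: [-3.134, -0.003, 0.02]
contact_force: [-0.2, 10.1, 1.6]
width: 9.8
finger_force: 58.5
```

Emit:
carry_out(increments=[[0,0.003,0,0,0,0,0.03],[0,0,-0.003,0,0,0,0.03],[0,0,-0.004,0,0,0,0.03],[0,0,0,0,0,0,0.0],[0,0,0,0,0,0,0.0]])

```text
time: 3.7
ee_pos: [583.1, 167.6, 90.5]
tool_rot: [-3.139, 0.001, 0.02]
contact_force: [-0.7, 4.7, -2.1]
width: 10.0
finger_force: 58.3
```

Emit:
carry_out(increments=[[0,0,0,0,0,0,0.0],[0,0,0,0,0,0,0.0]])

```text
time: 3.95
ee_pos: [583.1, 167.7, 90.5]
tool_rot: [-3.139, 0.001, 0.021]
contact_force: [0.6, 5.7, -2.2]
width: 10.0
finger_force: 58.3
```

Emit:
carry_out(increments=[[0,-0.0065,0.0125,0,0,0,0.0],[0,-0.0054,0.0131,0,0,0,0.0],[0,-0.0042,0.0135,0,0,0,0.0],[0,-0.0031,0.0138,0,0,0,0.0],[0,-0.0019,0.014,0,0,0,0.0]])

```text
time: 4.58
ee_pos: [583.5, 146.9, 156.9]
tool_rot: [-3.138, 0.001, 0.021]
contact_force: [2.3, 6.5, -7.6]
width: 10.1
finger_force: 58.2
```

Emit:
carry_out(increments=[[0,-0.0006,0.0141,0,0,0,0.0],[0,0.0025,0.0281,0,0,0,0.0],[0,0.0073,0.0273,0,0,0,0.0],[0,0.0119,0.0256,0,0,0,0.0],[0,0.0162,0.0231,0,0,0,0.0]])

```text
time: 5.2
ee_pos: [582.9, 179.3, 275.4]
tool_rot: [3.134, 0.003, 0.02]
contact_force: [0.3, -5.2, -2.9]
width: 9.7
finger_force: 58.3
```

Emit:
carry_out(increments=[[0,0.02,0.02,0,0,0,0.0],[0,0.0231,0.0162,0,0,0,0.0],[0,0.0256,0.0119,0,0,0,0.0],[0,0.0273,0.0073,0,0,0,0.0],[0,0,0,0,0,0,0.0]])

```text
time: 5.82
ee_pos: [581.4, 278.8, 337.0]
tool_rot: [3.141, -0.001, 0.023]
contact_force: [-9.1, -1.5, 19.3]
width: 9.8
finger_force: 62.8
```

Emit:
carry_out(increments=[[0,0.0142,0.0019,0,0,0,0.0],[0,0.0142,0.0006,0,0,0,0.0],[0,0.0142,-0.0006,0,0,0,0.0],[0,0.0142,-0.0019,0,0,0,0.0],[0,0,0,0,0,0,0.0]])

```text
time: 6.45
ee_pos: [580.3, 338.5, 334.5]
tool_rot: [-3.136, 0.003, 0.025]
contact_force: [-8.4, 4.9, 11.0]
width: 9.8
finger_force: 65.3
```

Emit:
carry_out(increments=[[0,0,0,0,0,0,0.025],[0,0,0,0,0,0,0.025],[0,0,0.03,0,0,0,0.025],[0,0,0.04,0,0,0,0.025],[0,0,0.04,0,0,0,0.025]])

```text
time: 7.08
ee_pos: [583.8, 334.5, 442.2]
tool_rot: [3.14, 0.0, 0.02]
contact_force: [0.2, -0.1, 0.3]
width: 25.1
finger_force: 0.0
```

Emit:
carry_out(increments=[[0,-0.055,0,0,0,9,0.06],[0,-0.055,0,0,0,9,0.06],[0,-0.055,0,0,0,9,0.06],[0,-0.055,0,0,0,9,0.06],[0,-0.055,-0.02,0,0,9,0.06]], squeeze=22)

```text
time: 7.7
ee_pos: [584.1, 57.7, 422.7]
tool_rot: [3.138, -0.002, 0.811]
contact_force: [1.5, -0.0, -0.5]
width: 60.1
finger_force: 0.0
```

Emit:
carry_out(increments=[[0,-0.04,-0.04,0,0,9,0.06],[0,-0.04,-0.04,0,0,9,0.06],[0,-0.04,-0.04,0,0,9,0.06],[0,-0.04,-0.04,0,0,9,0.06],[0,-0.003,-0.05,0,0,4,0.06]])

```text
time: 8.32
ee_pos: [583.9, -106.6, 210.7]
tool_rot: [3.139, 0.003, 1.504]
contact_force: [0.7, 0.4, 0.2]
width: 59.9
finger_force: 0.0
```

```bash
python3 - <<'E'
from h import *
np.set_printoptions(precision=1,suppress=True)
snap('side','s2'); snap('top','t2')
s=cv2.imread('pics/s2_full.png');t=cv2.imread('pics/t2_full.png')
f=lambda im,x,y,w,h,k:cv2.resize(im[y:y+h,x:x+w],None,fx=k,fy=k,interpolation=cv2.INTER_CUBIC)
cv2.imwrite('pics/c4.png',np.hstack([f(t,180,130,100,140,4),f(s,200,220,100*1,140,4)]))
for x in shells('pics/t2_full.png'): print(x)
st=r.read_state(); print(st['ee_pos'],st['tool_rot'],st['qpos'])
E
```

```text
(array([153.4,  98.3]), [912, 526], array([912.5, 526.2]), [40, 42], np.float64(140.1))
(array([408.7, 208.5]), [566, -241], array([ 565. , -244.6]), [36, 56], np.float64(129.1))
(array([364.4, 247.5]), [454, -111], array([ 451.1, -111.7]), [23, 46], np.float64(79.3))
[ 579.4 -103.3  205.7] [-3.1 -0.   1.5] [-0.3  0.3  1.5 -0.   1.3 -0.2]
```

View pics/c4.png

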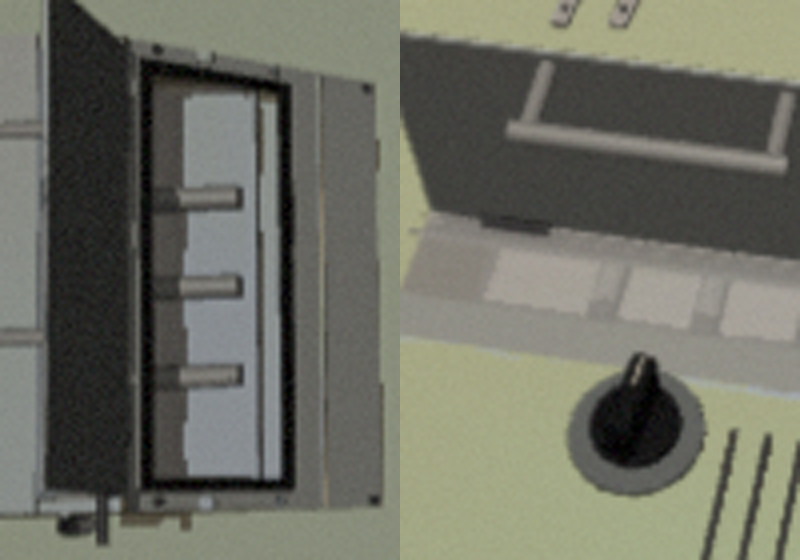

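Top crop shows the flap standing open. Saddle front ends are at about px (240,179), (240.2,201.5) and (240.4,223.7). Rim inner edges run over crop x≈157..278, y≈80..480.

```bash
python3 - <<'E'
from h import *
np.set_printoptions(precision=1,suppress=True)
cr=lambda a,b:(180+a/4-.4,130+b/4-.4)
for c in [(242,196),(242.5,286),(243,375)]: print('bot',atz('top',cr(*c),55), 'top', atz('top',cr(c[0]-6,c[1]),77))
e=np.radians(1.2); X=np.array([-np.sin(e),np.cos(e),0]); Y=np.array([-np.cos(e),-np.sin(e),0]); Z=np.array([0,0,1])
for S in [np.array([585,275,55]),np.array([585,280,55])]:
    R=S-32*X+51*Z; U=(X+Z)/2**.5
    N=(-X+Z)/2**.5
    P=[R+a*U+b*Y+3*N for a in(54,-54) for b in(140,-140)]+[S-40*X,S-40*X+22*Z, S+65*Y-40*X]
    print(S,((proj('top',P)-[180,130]+.4)*4))
E
```

```text
bot [655.  251.5  55. ] top [651.1 251.8  77. ]
bot [588.3 250.3  55. ] top [585.5 250.6  77. ]
bot [523.1 249.1  55. ] top [521.3 249.5  77. ]
[585 275  55] [[177.4 479.9]
 [175.5  73.9]
 [306.9 479.8]
 [302.1  95.4]
 [263.3 289.2]
 [258.2 285.3]
 [264.2 378. ]]
[585 280  55] [[170.  480. ]
 [168.3  74. ]
 [299.9 479.8]
 [295.2  95.5]
 [256.5 289.3]
 [251.2 285.4]
 [257.4 378. ]]
```

Emit:
carry_out(increments=[[0.001,-0.002,-0.025,9.98,-0.63,0,0.06],[0.001,-0.002,-0.025,9.98,-0.63,0,0.06],[0.001,-0.002,-0.025,9.98,-0.63,0,0.06],[0.001,-0.002,-0.025,9.98,-0.63,0,0.06],[0,0,0,0,0,0,0.06]])

```text
time: 9.05
ee_pos: [587.0, -113.1, 108.5]
tool_rot: [-3.131, -0.699, 1.496]
contact_force: [0.2, 0.6, -0.4]
width: 59.6
finger_force: 0.0
```

```bash
cat >> h.py <<'E'
from scipy.spatial.transform import Rotation as Ro
def pose(n=3):
    a=[r.read_state() for _ in range(1)]
    for _ in range(n): r.get_image('top'); a.append(r.read_state())
    for s in a: print(s['ee_pos'].round(1),np.degrees(s['tool_rot']).round(1),s['contact_force'].round(1))
    R=Ro.from_euler('xyz',a[-1]['tool_rot']).as_matrix()
    print('q',a[-1]['qpos'].round(2),'zt',R[:,2].round(3),'yt',R[:,1].round(3),'w',round(a[-1]['width'],1),round(a[-1]['finger_force'],1),'t',round(a[-1]['time'],1))
E
python3 -c "
from h import *
pose()
snap('top','t3')
for x in shells('pics/t3_full.png'): print(x)"
```

```text
[ 587.  -113.1  108.5] [-179.4  -40.1   85.7] [ 0.2  0.6 -0.4]
[ 587.8 -111.8  111.1] [-179.7  -40.    86. ] [-0.7 -1.   0.1]
[ 588.4 -110.9  112.8] [-179.9  -39.9   86.2] [ 0.7 -0.1  0.8]
[ 588.6 -110.3  113.8] [179.9 -39.8  86.4] [ 0.2  0.7 -0.1]
q [-0.63  0.58  1.59  0.58  1.42 -0.79] zt [ 0.042  0.639 -0.768] yt [ 0.998 -0.064  0.001] w 59.9 0.0 t 9.2
(array([153.4,  98.4]), [912, 526], array([912., 526.]), [40, 42], np.float64(55.9))
(array([360.8, 201.3]), [588, -104], array([ 587.8, -103.5]), [31, 55], np.float64(85.9))
(array([404.6, 212.1]), [558, -236], array([ 554.5, -232. ]), [28, 67], np.float64(102.2))
(array([467.7, 274.8]), [370, -404], array([ 369.8, -409.7]), [32, 51], np.float64(132.2))
```

Emit:
carry_out(increments=[[-0.0015,-0.0045,-0.03,0,0,0,0.06],[0,0,-0.03,0,0,0,0.06],[0,0,-0.025,0,0,0,0.06],[0,0,0,0,0,0,0.06],[0,0,0,0,0,0,0.06]])

```text
time: 9.88
ee_pos: [587.1, -114.7, 28.8]
tool_rot: [3.14, -0.696, 1.508]
contact_force: [0.5, 0.4, -0.5]
width: 60.1
finger_force: 0.0
```

Emit:
carry_out(increments=[[0,0,0,0,0,0,0.045],[0,0,0,0,0,0,0.02],[0,0,0,0,0,0,0.02],[0,0,0,0,0,0,0.02],[0,0,0,0,0,0,0.02]], squeeze=22)

```text
time: 10.5
ee_pos: [586.7, -115.4, 27.8]
tool_rot: [-3.142, -0.699, 1.505]
contact_force: [-0.6, -1.6, 7.4]
width: 32.4
finger_force: 21.7
```

Emit:
carry_out(increments=[[0,0,0.005,0,0,0,0.02],[0,0,0.02,0,0,0,0.02],[0,0,0.04,0,0,0,0.02],[0,0,0.05,0,0,0,0.02],[0,0,0.03,0,0,0,0.02]])

```text
time: 11.12
ee_pos: [586.5, -115.3, 175.0]
tool_rot: [3.14, -0.696, 1.507]
contact_force: [-0.5, -0.5, -0.8]
width: 32.9
finger_force: 21.9
```

```bash
python3 -c "
from h import *
pose(4)
snap('side','s4')
s=cv2.imread('pics/s4_full.png')
cv2.imwrite('pics/c5.png',cv2.resize(s[110:210,250:370],None,fx=4,fy=4,interpolation=cv2.INTER_CUBIC))"
```

```text
[ 586.5 -115.3  175. ] [179.9 -39.9  86.3] [-0.5 -0.5 -0.8]
[ 587.7 -115.5  178.5] [179.5 -39.8  86.6] [ 0.5 -1.   2.8]
[ 587.5 -115.7  176. ] [179.6 -39.8  86.5] [-0.2 -0.  -0.2]
[ 586.6 -115.5  173.7] [179.8 -39.8  86.4] [-0.4 -0.7 -0.6]
[ 585.9 -115.2  172. ] [-179.9  -39.9   86.2] [-0.7  0.4 -0.7]
q [-0.63  0.52  1.53  0.57  1.52 -0.73] zt [ 0.041  0.64  -0.767] yt [ 0.998 -0.065 -0.001] w 33.0 21.9 t 11.3
```

View pics/c5.png

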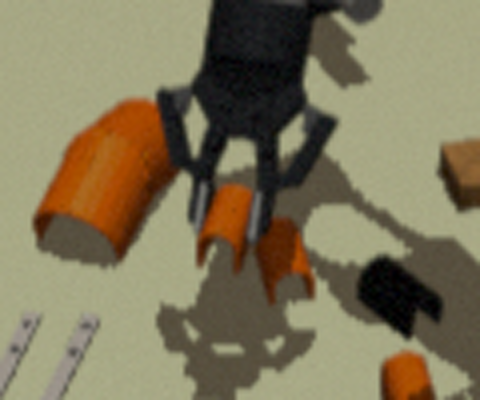

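Shell 1 is held level. Heading to saddle3, staged outside the hatch on the line square to the face.

Emit:
carry_out(increments=[[0.0136,0.047,0.0144,0,0,1,0.02],[0.0136,0.047,0.0144,0,0,1,0.02],[0.0136,0.047,0.0144,0,0,1,0.02],[0.0136,0.047,0.0144,0,0,1,0.02],[0.0136,0.047,0.0144,0,0,0.9,0.02]])

```text
time: 12.0
ee_pos: [653.7, 121.4, 241.8]
tool_rot: [-3.134, -0.699, 1.587]
contact_force: [0.4, 0.3, -0.1]
width: 32.7
finger_force: 21.9
```

Emit:
carry_out(increments=[[-0.001,0.02,-0.02,0,0,0,0.02],[0,0.025,-0.025,0,0,0,0.02],[0,0.025,-0.025,0,0,0,0.02],[0,0,0,0,0,0,0.02],[0,0,0,0,0,0,0.02]])

```text
time: 12.62
ee_pos: [653.2, 189.4, 172.9]
tool_rot: [-3.138, -0.698, 1.589]
contact_force: [0.2, -0.5, 0.5]
width: 32.8
finger_force: 22.0
```

```bash
python3 -c "
from h import *
pose(5)"
```

```text
[653.2 189.4 172.9] [-179.8  -40.    91. ] [ 0.2 -0.5  0.5]
[653.6 189.1 173.6] [-179.9  -40.    91.1] [ 0.3  0.3 -0.3]
[653.8 188.9 174. ] [-180.   -40.    91.1] [ 0.4 -0.1 -0.3]
[653.8 188.8 174.2] [-180.   -40.    91.1] [ 0.6 -0.2 -0.4]
[653.7 188.9 174.2] [-180.   -40.    91.1] [ 0.4  0.5 -1.4]
[653.7 188.9 174.3] [-180.   -40.    91.1] [-0.1 -0.4  0.2]
q [-0.15  0.51  1.54  0.71  1.31 -0.44] zt [-0.012  0.642 -0.766] yt [ 1.     0.019 -0.   ] w 32.4 22.0 t 12.9
```

Emit:
carry_out(increments=[[-0.001,0.02,-0.02,0,0,0,0.02],[-0.001,0.02,-0.02,0,0,0,0.02],[-0.0005,0.015,-0.015,0,0,0,0.02],[0,0,0,0,0,0,0.02],[0,0,0,0,0,0,0.02]])

```text
time: 13.5
ee_pos: [651.2, 244.5, 119.1]
tool_rot: [-3.141, -0.698, 1.59]
contact_force: [0.7, 0.7, -0.1]
width: 32.8
finger_force: 22.0
```

```bash
python3 -c "
from h import *
pose(2)
snap('top','t5'); snap('side','s5')
s=cv2.imread('pics/s5_full.png');t=cv2.imread('pics/t5_full.png')
f=lambda im,x,y,w,h,k:cv2.resize(im[y:y+h,x:x+w],None,fx=k,fy=k,interpolation=cv2.INTER_CUBIC)
cv2.imwrite('pics/c6.png',np.hstack([f(t,190,140,80,110,5),f(s,200,220,80,110,5)]))"
```

```text
[651.2 244.5 119.1] [-180.   -40.    91.1] [ 0.7  0.7 -0.1]
[651.4 244.3 119.3] [180.  -40.   91.1] [ 0.   0.2 -0.1]
[651.4 244.2 119.4] [180.  -40.   91.1] [ 0.5 -1.2 -0.3]
q [-0.07  0.57  1.6   0.77  1.18 -0.47] zt [-0.012  0.643 -0.766] yt [1.   0.02 0.  ] w 32.6 22.0 t 13.6
```

View pics/c6.png

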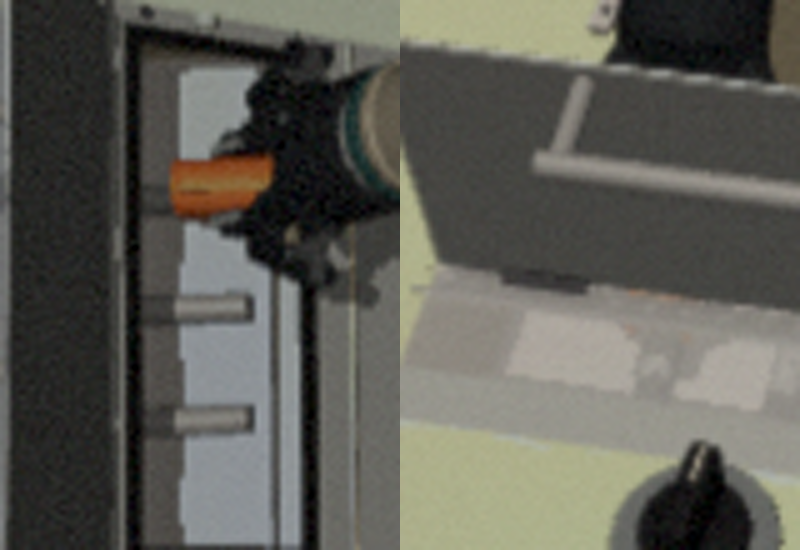

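```bash
python3 -c "
from h import *
t=cv2.imread('pics/t5_full.png'); m=cv2.inRange(cv2.cvtColor(t,cv2.COLOR_BGR2HSV),(3,120,60),(22,255,255))[140:200,190:260]
ys,xs=np.where(m>0); print('rows',ys.min()+140,ys.max()+140,ys.mean()+140, xs.mean()+190)
c=xs.mean()+190
print(atz('top',(c-6,(m[:, :24].nonzero()[0].mean()+140)),120))
print(proj('top',[[651.2,256,115],[651,291,77],[586,289.5,77],[521,288,77]]))
for rr,x in[(307,210),(419,210),(198,155)]: print(atz('top',(190+x/5-.4,140+rr/5-.4),77))
"
```

```text
rows 171 183 176.33953488372094 233.32093023255814
[nan nan nan]
[[234.64498751 176.23775425]
 [225.09024517 178.78329502]
 [225.25005544 201.06036682]
 [225.41195067 223.58994421]]
[585.99970629 271.17845793  77.        ]
[521.38827176 270.25173245  77.        ]
[649.91195359 304.01465925  77.        ]<string>:6: RuntimeWarning: Mean of empty slice.
  ret = ret.dtype.type(ret / rcount)
```

Emit:
carry_out(increments=[[-0.0005,0.015,-0.015,0,0,0,0.02],[-0.0005,0.012,-0.012,0,0,0,0.02],[0,0.008,-0.007,0,0,0,0.02],[0,0,0,0,0,0,0.02],[0,0,0,0,0,0,0.02]])

```text
time: 14.32
ee_pos: [649.3, 280.1, 84.3]
tool_rot: [-3.139, -0.698, 1.59]
contact_force: [1.1, 1.1, -1.0]
width: 32.4
finger_force: 22.0
```

Emit:
carry_out(increments=[[0.0005,0,-0.001,0,0,0,0.02],[0,0,-0.0005,0,0,0,0.02],[0,0,0,0,0,0,0.02]])

```text
time: 14.7
ee_pos: [649.9, 279.7, 83.0]
tool_rot: [-3.139, -0.698, 1.589]
contact_force: [-0.1, -0.2, -0.3]
width: 32.3
finger_force: 22.1
```

Emit:
carry_out(increments=[[0,0,0,0,0,0,0.046],[0,0,0,0,0,0,0.046],[0,0,0,0,0,0,0.046]])

```text
time: 15.08
ee_pos: [650.1, 279.9, 83.0]
tool_rot: [-3.139, -0.698, 1.59]
contact_force: [-0.3, -0.0, -0.5]
width: 46.3
finger_force: 0.0
```

Emit:
carry_out(increments=[[0,-0.01,0.01,0,0,0,0.046],[0,-0.025,0.025,0,0,0,0.046],[0,-0.035,0.035,0,0,0,0.046],[0,-0.04,0.04,0,0,0,0.046],[0,-0.04,0.04,0,0,0,0.046]])

```text
time: 15.7
ee_pos: [649.9, 128.0, 235.0]
tool_rot: [-3.14, -0.697, 1.59]
contact_force: [0.5, -0.9, -0.4]
width: 45.6
finger_force: 0.0
```

Emit:
carry_out(increments=[[-0.03,-0.05,0,0,0,4,0.046],[-0.03,-0.05,0,0,0,4,0.046],[-0.03,-0.05,0,0,0,4,0.046],[0,-0.05,0,0,0,4,0.064],[0,-0.055,0,0,0,3,0.064]])

```text
time: 16.32
ee_pos: [559.6, -127.2, 234.1]
tool_rot: [-3.14, -0.697, 1.923]
contact_force: [0.7, 0.4, 0.2]
width: 64.1
finger_force: 0.0
```

```bash
python3 -c "
from h import *
pose(4)
snap('top','t6'); snap('side','s6')
s=cv2.imread('pics/s6_full.png');t=cv2.imread('pics/t6_full.png')
f=lambda im,x,y,w,h,k:cv2.resize(im[y:y+h,x:x+w],None,fx=k,fy=k,interpolation=cv2.INTER_CUBIC)
cv2.imwrite('pics/c7.png',np.hstack([f(t,190,140,240,140,2),f(s,280,145,100,90,3.111)]))
for x in shells('pics/t6_full.png'): print(x)"
```

```text
[ 559.6 -127.2  234.1] [-179.9  -39.9  110.2] [0.7 0.4 0.2]
[ 560.7 -134.4  231.9] [-179.8  -39.6  109.9] [ 2.5 -4.6  0.6]
[ 560.7 -131.1  232.2] [-179.8  -39.8  109.8] [-0.1  0.3 -0.3]
[ 560.4 -128.3  232.8] [-179.9  -39.9  109.8] [-0.8 -0.3 -0.2]
[ 560.1 -126.4  233.1] [-179.9  -40.   109.9] [0.1 1.3 0.5]
q [-0.58  0.55  1.31  0.41  1.85 -0.93] zt [-0.221  0.604 -0.766] yt [ 0.94   0.342 -0.002] w 63.9 0.0 t 16.5
(array([153.4,  98.3]), [912, 526], array([912.3, 526.2]), [40, 41], np.float64(86.0))
(array([226., 180.]), [656, 299], array([656.1, 298.6]), [30, 49], np.float64(87.1))
(array([362.6, 249.6]), [442, -103], array([ 445. , -106.4]), [34, 50], np.float64(88.2))
(array([465.6, 271.9]), [383, -395], array([ 378.2, -404.1]), [56, 64], np.float64(160.1))
```

View pics/c7.png

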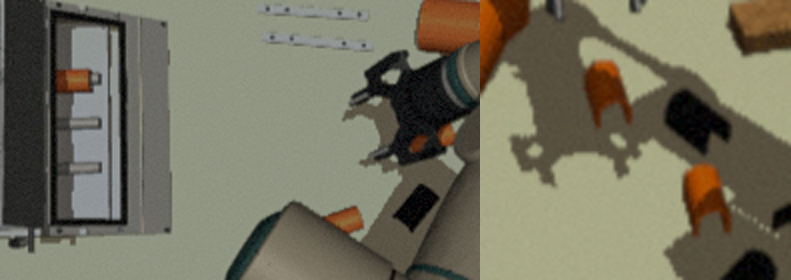

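```bash
python3 -c "
from h import *
s=cv2.imread('pics/s6_full.png'); m=cv2.inRange(cv2.cvtColor(s,cv2.COLOR_BGR2HSV),(3,120,50),(22,255,255))
n,l,st,c=cv2.connectedComponentsWithStats(m)
for i in range(1,n):
    if st[i,4]>100: print(c[i],st[i])
print(proj('side',[[563,-234.6,22],[440,-97,22]]))
s=cv2.imread('pics/s0_full.png'); m=cv2.inRange(cv2.cvtColor(s,cv2.COLOR_BGR2HSV),(3,120,50),(22,255,255))
n,l,st,c=cv2.connectedComponentsWithStats(m)
for i in range(1,n):
    if 1000>st[i,4]>100: print(c[i],st[i])
"
```

```text
[275.79854545  39.77345455] [ 251    0   77   79 2750]
[326.28680688  53.50860421] [319  30  18  52 523]
[344.1059322   66.88135593] [331  46  23  38 236]
[387.73251029  63.68312757] [369  57  33  14 243]
[535.5408805   78.85220126] [520  73  33  13 318]
[597.9047619   85.33549784] [555  76  85  20 924]
[278.40116959 152.59532164] [258 135  38  40 855]
[514.68172997 158.56778486] [ 467  136  101   46 3607]
[374.91   151.6875] [361 143  29  19 400]
[319.83809524 173.56190476] [313 164  16  22 210]
[351.98728814 207.39830508] [345 197  16  24 236]
[119.0862069  352.42068966] [109 344  21  18 290]
[[320.43357121 174.2835143 ]
 [352.1718392  208.584184  ]]
[344.30541872  67.00492611] [333  46  21  38 203]
[399.41457859  64.90432802] [374  57  49  16 439]
[535.53597122  78.96402878] [520  73  33  13 278]
[593.85521886  85.03872054] [555  76  81  19 594]
[278.32284382 152.54778555] [258 135  38  40 858]
[374.94629156 151.62915601] [361 143  29  19 391]
[320.16080402 173.31155779] [314 164  15  22 199]
[305.95480226 199.72881356] [299 191  14  21 177]
[351.89732143 207.65625   ] [345 198  16  23 224]
[119.07560137 352.39175258] [109 343  21  19 291]
```

Emit:
carry_out(increments=[[0.002,-0.04,-0.025,0,0,1.5,0.064],[0.002,-0.04,-0.025,0,0,0,0.064],[0.002,-0.038,-0.03,0,0,0,0.064],[0.001,0,-0.03,0,0,0,0.064],[0,0,0,0,0,0,0.064]])

```text
time: 17.25
ee_pos: [566.1, -241.4, 121.5]
tool_rot: [-3.136, -0.703, 1.946]
contact_force: [-0.0, 0.3, 1.0]
width: 64.1
finger_force: 0.0
```

Both remaining shells are unmoved. Checking the settled pose, then descending.

```bash
python3 -c "
from h import *
pose(4)"
```

```text
[ 566.1 -241.4  121.5] [-179.7  -40.3  111.5] [-0.   0.3  1. ]
[ 566.8 -241.5  123.2] [-179.8  -40.2  111.6] [ 0.1 -0.9  0.5]
[ 567.2 -241.8  124.2] [-179.9  -40.   111.7] [-0.2  0.3 -0.5]
[ 567.5 -242.1  124.7] [-180.   -39.9  111.7] [ 0.7 -0.8 -0.2]
[ 567.6 -242.3  124.9] [-180.   -39.9  111.7] [0.7 1.  0.7]
q [-0.69  0.73  1.24  0.32  1.79 -1.1 ] zt [-0.238  0.596 -0.767] yt [ 0.929  0.37  -0.   ] w 63.7 0.0 t 17.4
```

Emit:
carry_out(increments=[[0,-0.003,-0.035,0,0,0,0.064],[0,0,-0.035,0,0,0,0.064],[0,0,-0.025,0,0,0,0.064],[0,0,0,0,0,0,0.064],[0,0,0,0,0,0,0.064]])

```text
time: 18.08
ee_pos: [567.8, -246.2, 29.8]
tool_rot: [-3.141, -0.696, 1.949]
contact_force: [-0.3, -0.0, -0.8]
width: 64.1
finger_force: 0.0
```

Emit:
carry_out(increments=[[0,0,0,0,0,0,0.048],[0,0,0,0,0,0,0.025],[0,0,0,0,0,0,0.025],[0,0,0,0,0,0,0.025],[0,0,0,0,0,0,0.025]])

```text
time: 18.7
ee_pos: [567.7, -246.6, 29.6]
tool_rot: [-3.142, -0.697, 1.949]
contact_force: [1.7, -1.6, 6.5]
width: 38.7
finger_force: 22.0
```

Emit:
carry_out(increments=[[0,0,0.006,0,0,0,0.025],[0,0,0.03,0,0,0,0.025],[0,0,0.05,0,0,0,0.025],[-0.005,0.03,0.05,0,0,-3.4,0.025],[-0.006,0.05,0.02,0,0,-3.4,0.025]])

```text
time: 19.32
ee_pos: [557.1, -167.0, 186.3]
tool_rot: [3.14, -0.694, 1.828]
contact_force: [-0.4, 0.4, -0.4]
width: 38.9
finger_force: 22.2
```

Emit:
carry_out(increments=[[-0.007,0.056,0.012,0,0,-3.4,0.025],[-0.007,0.056,0.012,0,0,-3.4,0.025],[-0.007,0.056,0.012,0,0,-3.4,0.025],[-0.007,0.056,0.012,0,0,-3.4,0.025],[-0.006,0.056,0.012,0,0,0,0.025]])

```text
time: 19.95
ee_pos: [520.7, 115.5, 244.4]
tool_rot: [-3.139, -0.698, 1.59]
contact_force: [0.7, 0.5, -1.0]
width: 38.8
finger_force: 22.3
```

```bash
python3 -c "
from h import *
pose(6)"
```

```text
[520.7 115.5 244.4] [-179.8  -40.    91.1] [ 0.7  0.5 -1. ]
[518.4 122.  247.5] [-179.8  -40.4   91.5] [-1.3  3.6  0.6]
[519.2 118.7 246. ] [-179.9  -40.1   91.6] [-0.   0.2 -0.8]
[520.4 116.2 244.8] [-180.   -40.    91.5] [-0.3 -0.1  0.2]
[521.3 114.7 244.2] [-179.9  -39.9   91.4] [-0.2 -0.4 -1.2]
[521.9 113.7 243.8] [-179.9  -39.9   91.2] [-0.4 -1.1 -0.6]
[522.3 113.1 243.6] [-179.9  -39.9   91.2] [-0.3 -0.3 -0.5]
q [-0.33  0.29  1.72  0.65  1.44 -0.54] zt [-0.015  0.642 -0.767] yt [ 1.     0.022 -0.002] w 39.3 22.4 t 20.2
```

Emit:
carry_out(increments=[[0.002,0.025,-0.02,0,0,0,0.025],[0,0.03,-0.03,0,0,0,0.025],[0,0.03,-0.03,0,0,0,0.025],[0,0,0,0,0,0,0.025],[0,0,0,0,0,0,0.025]])

```text
time: 20.88
ee_pos: [525.2, 197.6, 164.0]
tool_rot: [-3.14, -0.698, 1.59]
contact_force: [0.3, -0.1, -1.0]
width: 38.6
finger_force: 22.6
```

Emit:
carry_out(increments=[[-0.001,0.02,-0.02,0,0,0,0.025],[-0.001,0.018,-0.018,0,0,0,0.025],[0,0,0,0,0,0,0.025],[0,0,0,0,0,0,0.025]])

```text
time: 21.38
ee_pos: [523.4, 235.7, 127.0]
tool_rot: [3.141, -0.698, 1.592]
contact_force: [-0.1, -0.1, -2.1]
width: 38.9
finger_force: 22.6
```

```bash
python3 -c "
from h import *
pose(3)"
```

```text
[523.4 235.7 127. ] [179.9 -40.   91.2] [-0.1 -0.1 -2.1]
[523.4 235.7 127.1] [179.9 -40.   91.2] [-0.7  0.1 -0.8]
[523.3 235.9 127. ] [179.9 -40.   91.2] [-0.7 -0.6 -1. ]
[523.1 236.  126.9] [180.  -40.   91.2] [ 1.  -0.3 -0.8]
q [-0.1   0.41  1.89  0.8   1.1  -0.59] zt [-0.013  0.642 -0.766] yt [1.    0.021 0.001] w 38.9 22.6 t 21.5
```

Emit:
carry_out(increments=[[-0.001,0.015,-0.015,0,0,0,0.025],[-0.001,0.014,-0.014,0,0,0,0.025],[0,0.01,-0.01,0,0,0,0.025],[0,0,-0.001,0,0,0,0.025],[0,0,0,0,0,0,0.025]])

```text
time: 22.15
ee_pos: [520.2, 275.9, 86.0]
tool_rot: [-3.14, -0.698, 1.592]
contact_force: [0.0, -0.7, -1.0]
width: 38.8
finger_force: 22.6
```

Emit:
carry_out(increments=[[0,0,-0.001,0,0,0,0.025],[0,0,0,0,0,0,0.025]])

```text
time: 22.4
ee_pos: [520.4, 275.6, 85.2]
tool_rot: [-3.14, -0.698, 1.591]
contact_force: [0.1, -0.1, -0.9]
width: 38.9
finger_force: 22.6
```

Release and withdraw.

Emit:
carry_out(increments=[[0,0,0,0,0,0,0.05],[0,0,0,0,0,0,0.05],[0,0,0,0,0,0,0.05],[0,-0.01,0.01,0,0,0,0.05],[0,-0.025,0.025,0,0,0,0.05]])

```text
time: 23.02
ee_pos: [519.1, 240.7, 120.0]
tool_rot: [-3.136, -0.698, 1.591]
contact_force: [1.0, -0.4, -0.7]
width: 50.1
finger_force: 0.0
```

Emit:
carry_out(increments=[[0,-0.035,0.035,0,0,0,0.05],[0,-0.04,0.04,0,0,0,0.05],[0,-0.04,0.04,0,0,0,0.05],[-0.008,-0.055,0,0,0,6,0.062],[-0.008,-0.055,0,0,0,6,0.062]])

```text
time: 23.65
ee_pos: [503.5, 13.4, 236.5]
tool_rot: [3.141, -0.696, 1.805]
contact_force: [0.0, 0.1, -0.6]
width: 61.8
finger_force: 0.0
```

```bash
python3 -c "
from h import *
pose(4)
snap('top','t7'); snap('side','s7')
s=cv2.imread('pics/s7_full.png');t=cv2.imread('pics/t7_full.png')
f=lambda im,x,y,w,h,k:cv2.resize(im[y:y+h,x:x+w],None,fx=k,fy=k,interpolation=cv2.INTER_CUBIC)
cv2.imwrite('pics/c8.png',np.hstack([f(t,190,140,240,140,2),f(s,280,145,100,90,3.111)]))
for x in shells('pics/t7_full.png'): print(x)
for nm in ('s0','s7'):
  s=cv2.imread(f'pics/{nm}_full.png'); m=cv2.inRange(cv2.cvtColor(s,cv2.COLOR_BGR2HSV),(3,120,50),(22,255,255))
  n,l,st,c=cv2.connectedComponentsWithStats(m)
  for i in range(1,n):
    if 400>st[i,4]>100 and 160<c[i][1]<240: print(nm,c[i],st[i])
"
```

```text
[503.5  13.4 236.5] [180.  -39.9 103.4] [ 0.   0.1 -0.6]
[505.1   7.  234.4] [-179.9  -39.5  103.3] [ 1.4 -3.6  0.3]
[505.5  10.4 234.7] [-179.9  -39.8  102.9] [0.4 0.8 0.7]
[505.   13.  235.1] [-179.9  -39.9  102.9] [-0.2  0.2  0. ]
[504.3  14.7 235.2] [-179.9  -40.   103. ] [ 0.2  0.5 -0.1]
q [-0.46  0.37  1.62  0.52  1.63 -0.79] zt [-0.147  0.626 -0.766] yt [ 0.974  0.227 -0.002] w 62.0 0.0 t 23.9
(array([153.3,  98.3]), [912, 526], array([912.3, 526.4]), [40, 42], np.float64(157.2))
(array([226.2, 179.9]), [656, 299], array([656.2, 298.2]), [30, 49], np.float64(86.2))
(array([227.4, 224.7]), [523, 291], array([521.9, 292.4]), [39, 54], np.float64(91.1))
(array([354.9, 252.1]), [438, -89], array([438.1, -83.5]), [34, 49], np.float64(139.0))
s0 [320.16080402 173.31155779] [314 164  15  22 199]
s0 [305.95480226 199.72881356] [299 191  14  21 177]
s0 [351.89732143 207.65625   ] [345 198  16  23 224]
s7 [351.91914894 207.97446809] [345 198  16  23 235]
```

View pics/c8.png

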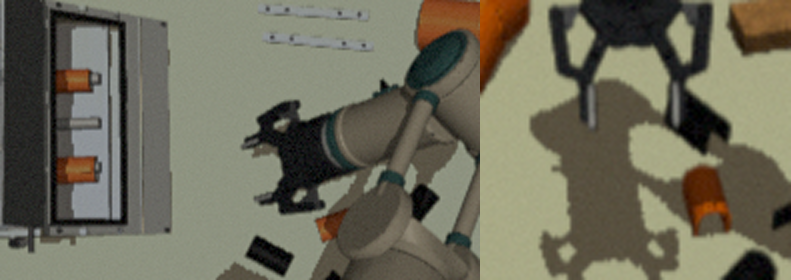

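Emit:
carry_out(increments=[[-0.02,-0.042,-0.02,0,0,3.2,0.062],[-0.02,-0.042,-0.02,0,0,3.2,0.062],[-0.018,-0.04,-0.03,0,0,0,0.062],[0,0,-0.03,0,0,0,0.062],[0,0,0,0,0,0,0.062]])

```text
time: 24.58
ee_pos: [444.9, -106.6, 134.2]
tool_rot: [-3.136, -0.702, 1.911]
contact_force: [-0.0, 0.2, 0.3]
width: 61.8
finger_force: 0.0
```

```bash
python3 -c "
from h import *
pose(4)"
```

```text
[ 444.9 -106.6  134.2] [-179.7  -40.2  109.5] [-0.   0.2  0.3]
[ 445.6 -106.7  135.3] [-179.8  -40.1  109.6] [-1.  -0.4  0.1]
[ 446.2 -107.   135.9] [-179.9  -40.   109.7] [-0.4  0.5  0. ]
[ 446.5 -107.2  136.1] [-180.   -40.   109.7] [0.3 1.1 0.5]
[ 446.6 -107.5  136.2] [-180.   -39.9  109.7] [-0.6  0.1  0.4]
q [-0.66  0.49  1.7   0.35  1.57 -1.12] zt [-0.217  0.604 -0.767] yt [ 0.941  0.338 -0.   ] w 62.1 0.0 t 24.8
```

Emit:
carry_out(increments=[[-0.0025,-0.001,-0.035,0,0,0,0.062],[0,0,-0.04,0,0,0,0.062],[0,0,-0.031,0,0,0,0.062],[0,0,0,0,0,0,0.062],[0,0,0,0,0,0,0.062]])

```text
time: 25.4
ee_pos: [444.3, -109.1, 30.3]
tool_rot: [-3.141, -0.697, 1.914]
contact_force: [-0.2, -0.0, 0.2]
width: 62.1
finger_force: 0.0
```

Emit:
carry_out(increments=[[0,0,0,0,0,0,0.048],[0,0,0,0,0,0,0.024],[0,0,0,0,0,0,0.024],[0,0,0,0,0,0,0.024],[0,0,0,0,0,0,0.024]])

```text
time: 26.02
ee_pos: [444.2, -109.5, 30.2]
tool_rot: [-3.141, -0.697, 1.913]
contact_force: [0.8, -2.7, 6.5]
width: 37.1
finger_force: 21.7
```

Emit:
carry_out(increments=[[0,0,0.006,0,0,0,0.024],[0,0,0.03,0,0,0,0.024],[0,0,0.05,0,0,0,0.024],[0,0,0.05,0,0,-2.5,0.024],[0.01,0.015,0.009,0,0,-3,0.024]])

```text
time: 26.65
ee_pos: [454.6, -95.1, 176.8]
tool_rot: [3.139, -0.693, 1.817]
contact_force: [0.2, -0.4, -1.2]
width: 37.0
finger_force: 22.1
```

Emit:
carry_out(increments=[[0.027,0.042,0.0146,0,0,-3,0.024],[0.027,0.042,0.0146,0,0,-3,0.024],[0.027,0.042,0.0146,0,0,-3,0.024],[0.027,0.042,0.0146,0,0,-2,0.024],[0.027,0.04,0.0146,0,0,-2,0.024]])

```text
time: 27.28
ee_pos: [588.7, 115.3, 247.6]
tool_rot: [-3.139, -0.698, 1.588]
contact_force: [1.1, 0.1, -0.3]
width: 36.8
finger_force: 22.1
```

```bash
python3 -c "
from h import *
pose(6)"
```

```text
[588.7 115.3 247.6] [-179.8  -40.    91. ] [ 1.1  0.1 -0.3]
[591.5 120.  250.9] [179.7 -40.3  91.4] [3.8 2.  2.8]
[589.7 117.5 249.2] [179.8 -40.1  91.5] [0.3 1.  0.2]
[588.3 115.6 247.7] [-180.   -40.    91.4] [-0.6 -0.  -1. ]
[587.7 114.5 246.9] [-179.8  -39.9   91.2] [ 0.6  0.6 -1. ]
[587.6 113.7 246.5] [-179.8  -39.9   91.1] [-0.2 -0.4 -0.1]
[587.7 113.3 246.3] [-179.7  -40.    91. ] [-0.1 -0.9  0.4]
q [-0.29  0.38  1.58  0.66  1.47 -0.48] zt [-0.016  0.642 -0.766] yt [ 1.     0.02  -0.003] w 36.6 22.1 t 27.6
```

Emit:
carry_out(increments=[[0.001,0.025,-0.022,0,0,0,0.024],[0,0.03,-0.03,0,0,0,0.024],[0,0.03,-0.03,0,0,0,0.024],[0,0,0,0,0,0,0.024],[0,0,0,0,0,0,0.024]])

```text
time: 28.2
ee_pos: [590.0, 197.7, 165.2]
tool_rot: [-3.14, -0.698, 1.589]
contact_force: [0.0, -1.6, -0.7]
width: 36.7
finger_force: 22.3
```

Emit:
carry_out(increments=[[-0.001,0.02,-0.02,0,0,0,0.024],[-0.001,0.018,-0.018,0,0,0,0.024],[0,0,0,0,0,0,0.024],[0,0,0,0,0,0,0.024]])

```text
time: 28.7
ee_pos: [588.8, 235.7, 128.2]
tool_rot: [3.141, -0.698, 1.59]
contact_force: [0.5, 1.0, -0.5]
width: 36.9
finger_force: 22.3
```

```bash
python3 -c "
from h import *
pose(3)"
```

```text
[588.8 235.7 128.2] [179.9 -40.   91.1] [ 0.5  1.  -0.5]
[588.8 235.7 128.3] [179.9 -40.   91.1] [-0.2  0.4  0.6]
[588.7 235.8 128.2] [179.9 -40.   91.1] [ 0.6  1.1 -0.4]
[588.5 235.9 128. ] [180.  -40.   91.1] [0.4 0.1 0.6]
q [-0.09  0.48  1.74  0.78  1.15 -0.53] zt [-0.012  0.642 -0.766] yt [1.    0.019 0.001] w 37.0 22.3 t 28.9
```

Emit:
carry_out(increments=[[-0.0015,0.015,-0.015,0,0,0,0.024],[-0.001,0.015,-0.015,0,0,0,0.024],[0,0.01,-0.01,0,0,0,0.024],[0,0,-0.001,0,0,0,0.024],[0,0,0,0,0,0,0.024]])

```text
time: 29.48
ee_pos: [585.2, 276.8, 85.9]
tool_rot: [-3.14, -0.698, 1.59]
contact_force: [-0.2, -0.3, -0.3]
width: 36.8
finger_force: 22.3
```

Emit:
carry_out(increments=[[0.0005,0,-0.001,0,0,0,0.024],[0,0,0,0,0,0,0.024]])

```text
time: 29.72
ee_pos: [585.8, 276.6, 85.3]
tool_rot: [-3.14, -0.698, 1.59]
contact_force: [-0.7, -0.2, 0.8]
width: 36.7
finger_force: 22.3
```

Emit:
carry_out(increments=[[0,0,0,0,0,0,0.046],[0,0,0,0,0,0,0.046],[0,0,0,0,0,0,0.046],[0,-0.01,0.01,0,0,0,0.046],[0,-0.025,0.025,0,0,0,0.046]])

```text
time: 30.35
ee_pos: [584.5, 241.8, 119.8]
tool_rot: [-3.136, -0.698, 1.589]
contact_force: [0.2, 0.2, 0.4]
width: 46.1
finger_force: 0.0
```

Emit:
carry_out(increments=[[0,-0.035,0.035,0,0,0,0.046],[0,-0.04,0.04,0,0,0,0.046],[0,-0.04,0.04,0,0,0,0.046],[0,-0.04,0.04,-10,0,0,0.046],[0,-0.02,0.04,-10,0,0,0.046]])

```text
time: 30.98
ee_pos: [585.8, 62.9, 317.1]
tool_rot: [-3.134, -0.342, 1.581]
contact_force: [0.4, 0.3, -0.1]
width: 46.2
finger_force: 0.0
```

Emit:
carry_out(increments=[[0,0,0.04,-10,0,0,0.03],[0,0,0.04,-10,0,0,0.03],[0,0,0.04,0,0,-10,0.03],[0,0,0.03,0,0,-10,0.03],[0,0,0,0,0,-10,0.03]])

```text
time: 31.6
ee_pos: [585.6, 66.6, 468.9]
tool_rot: [-3.133, -0.003, 1.055]
contact_force: [0.3, 0.8, -1.1]
width: 30.0
finger_force: 0.0
```

```bash
python3 -c "
from h import *
pose(4)
snap('top','t8'); snap('side','s8')
s=cv2.imread('pics/s8_full.png');t=cv2.imread('pics/t8_full.png')
f=lambda im,x,y,w,h,k:cv2.resize(im[y:y+h,x:x+w],None,fx=k,fy=k,interpolation=cv2.INTER_CUBIC)
cv2.imwrite('pics/c9.png',np.hstack([f(t,150,140,100,140,4),f(s,200,200,100,140,4)]))
for x in shells('pics/t8_full.png'): print(x)
"
```

```text
[585.6  66.6 468.9] [-179.5   -0.2   60.5] [ 0.3  0.8 -1.1]
[585.3  66.4 467.3] [-1.794e+02 -1.000e-01  6.020e+01] [1.  0.5 0.1]
[585.1  66.4 466.2] [-179.3   -0.    60.8] [ 0.2 -0.1 -0.1]
[585.1  66.4 465.5] [-179.2   -0.    60.9] [ 0.8  0.3 -0.8]
[585.1  66.4 465. ] [-179.2    0.    60.9] [ 0.8 -0.3  0.3]
q [-0.01  0.27  1.01  0.01  1.88  0.5 ] zt [-0.013  0.007 -1.   ] yt [ 0.874 -0.486 -0.015] w 30.0 0.0 t 31.8
(array([153.4,  98.2]), [913, 526], array([912.6, 526.1]), [38, 41], np.float64(114.8))
(array([226.2, 179.9]), [656, 299], array([656.2, 298.2]), [30, 49], np.float64(85.6))
(array([226.5, 201.8]), [590, 295], array([590.3, 296.1]), [37, 54], np.float64(89.1))
(array([227.3, 224.6]), [522, 291], array([522. , 292.7]), [39, 54], np.float64(93.2))
```

View pics/c9.png

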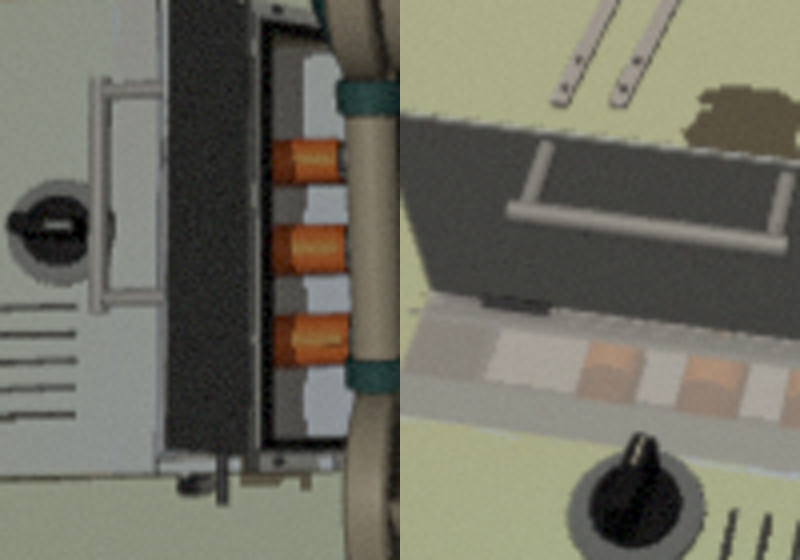

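All three shells are astride. The open bar's ends are at top (174.6,159.6)/(174.4,206.6) and side (227.4,251.9)/(295.4,260.4).

```bash
python3 -c "
from h import *
print(tri((227.4,251.9),(174.6,159.6)),tri((295.4,260.4),(174.4,206.6)))"
```

```text
(array([653.96642055, 358.49487834, 327.68136291]), np.float64(0.442372540142364)) (array([529.52126307, 354.38225885, 328.31979152]), np.float64(23.06989883193736))
```

Emit:
carry_out(increments=[[0,0.03,0,0,0,-10,0.03],[0,0.05,0,0,0,-10,0.03],[0,0.05,0,0,0,-10,0.03],[0,0.05,0,0,0,-10,0.03],[0,0.05,0,0,0,-10,0.03]], squeeze=60)

```text
time: 32.52
ee_pos: [585.3, 298.2, 464.5]
tool_rot: [-3.128, 0.001, 0.184]
contact_force: [-1.0, -0.4, -0.1]
width: 30.2
finger_force: 0.0
```

Emit:
carry_out(increments=[[0,0.05,-0.01,0,0,-9.3,0.03],[0,0.009,-0.04,0,0,0,0.03],[0,0,-0.03,0,0,0,0.03],[0,0,0,0,0,0,0.03],[0,0,0,0,0,0,0.03]])

```text
time: 33.15
ee_pos: [586.0, 355.7, 386.3]
tool_rot: [-3.127, -0.002, 0.027]
contact_force: [0.5, -0.3, 0.9]
width: 30.0
finger_force: 0.0
```

```bash
python3 -c "
from h import *
pose(3)"
```

```text
[586.  355.7 386.3] [-1.791e+02 -1.000e-01  1.500e+00] [ 0.5 -0.3  0.9]
[586.2 355.8 386.9] [-179.1   -0.2    1.5] [0.3 0.1 0.2]
[586.2 355.8 387.1] [-179.1   -0.2    1.5] [-0.1 -1.4  0.6]
[586.2 355.7 387. ] [-179.1   -0.2    1.5] [-0.6  0.8 -0.6]
q [0.44 0.41 0.98 0.01 1.74 1.98] zt [ 0.003  0.016 -1.   ] yt [ 0.026 -1.    -0.016] w 30.1 0.0 t 33.3
```

Emit:
carry_out(increments=[[0,0.001,-0.02,-0.8,0,0,0.03],[0,0,-0.02,0,0,0,0.03],[0,0,-0.016,0,0,0,0.03],[0,0,0,0,0,0,0.03],[0,0,0,0,0,0,0.03]])

```text
time: 33.92
ee_pos: [586.0, 356.9, 330.0]
tool_rot: [-3.14, -0.001, 0.027]
contact_force: [0.8, 0.6, 0.1]
width: 30.3
finger_force: 0.0
```

Emit:
carry_out(increments=[[0,0,0,0,0,0,0.0],[0,0,0,0,0,0,0.0],[0,0,0,0,0,0,0.0],[0,0,0,0,0,0,0.0]])

```text
time: 34.42
ee_pos: [585.9, 356.6, 330.2]
tool_rot: [-3.141, -0.002, 0.026]
contact_force: [0.0, -1.6, 4.4]
width: 9.8
finger_force: 58.7
```

Emit:
carry_out(increments=[[0,-0.0138,0.0035,0,0,0,0],[0,-0.0138,0.0026,0,0,0,0],[0,-0.0282,0.0012,0,0,0,0],[0,-0.028,-0.0036,0,0,0,0],[0,-0.0269,-0.0085,0,0,0,0]])

```text
time: 35.05
ee_pos: [587.9, 248.3, 327.5]
tool_rot: [-3.134, -0.01, 0.028]
contact_force: [5.7, 4.9, -1.6]
width: 9.4
finger_force: 60.4
```

Emit:
carry_out(increments=[[0,-0.025,-0.0131,0,0,0,0],[0,-0.0224,-0.0172,0,0,0,0],[0,-0.0191,-0.0208,0,0,0,0],[0,-0.0152,-0.0238,0,0,0,0],[0,-0.0108,-0.0261,0,0,0,0]])

```text
time: 35.67
ee_pos: [588.7, 153.3, 223.8]
tool_rot: [-3.14, -0.008, 0.026]
contact_force: [4.4, 2.6, -0.5]
width: 9.7
finger_force: 61.5
```

Emit:
carry_out(increments=[[0,-0.0061,-0.0276,0,0,0,0],[0,-0.0012,-0.0282,0,0,0,0],[0,0.0036,-0.028,0,0,0,0],[0,0,0,0,0,0,0]])

```text
time: 36.17
ee_pos: [587.9, 151.5, 137.1]
tool_rot: [-3.138, -0.003, 0.026]
contact_force: [5.8, 2.9, -4.7]
width: 9.7
finger_force: 59.4
```

Emit:
carry_out(increments=[[0,0.0042,-0.0135,0,0,0,0],[0,0.0043,-0.0134,0,0,0,0],[0,0.0047,-0.0095,0,0,0,0],[0,0.0047,-0.0095,0,0,0,0],[0,0,0,0,0,0,0]])

```text
time: 36.8
ee_pos: [587.7, 167.9, 98.3]
tool_rot: [3.141, -0.007, 0.028]
contact_force: [-2.5, -2.0, 25.1]
width: 9.7
finger_force: 61.1
```

Emit:
carry_out(increments=[[0,0,0,0,0,0,0.025],[0,0,0,0,0,0,0.025],[0,0,0,0,0,0,0.025],[0,0,0.03,0,0,0,0.025],[0,0,0.04,0,0,0,0.025]])

```text
time: 37.42
ee_pos: [584.3, 167.7, 162.1]
tool_rot: [3.141, 0.005, 0.027]
contact_force: [0.1, -0.3, 0.6]
width: 24.7
finger_force: 0.0
```

```bash
python3 -c "
from h import *
snap('top','t9'); snap('side','s9')
s=cv2.imread('pics/s9_full.png');t=cv2.imread('pics/t9_full.png')
f=lambda im,x,y,w,h,k:cv2.resize(im[y:y+h,x:x+w],None,fx=k,fy=k,interpolation=cv2.INTER_CUBIC)
a=np.hstack([f(t,140,175,50,45,8),f(s,235,295,50,45,8)])
b=f(s,160,230,200,60,4)
cv2.imwrite('pics/c10.png',np.vstack([a,b]))
"
```

```text
(no output)
```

View pics/c10.png

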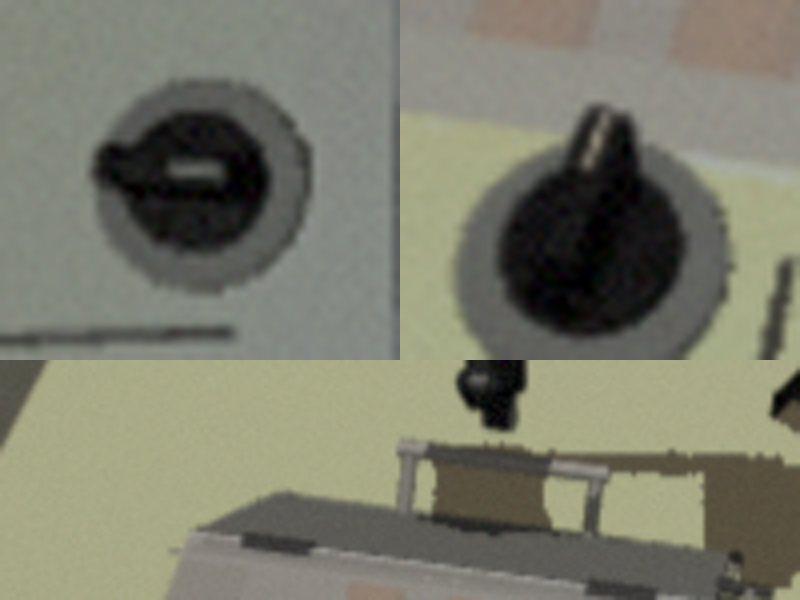

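Flap is shut. The knob circle is at top (164,197.1) and side (258.6,325.2). The bar's index mark runs between crop points (167,168)–(228,170) in the top view and (587,165)–(605,113) in the side view.

```bash
python3 -c "
from h import *
T=lambda a,b:(140+a/8-.44,175+b/8-.44)
S=lambda a,b:(235+(a-400)/8-.44,295+b/8-.44)
print('knob',tri(S(592,245),T(195,180)))
print('m1',tri(S(587,165),T(167,168)),'m2',tri(S(605,113),T(228,170)))
print('disc',atz('top',T(205,185),174))
for z in (200,210,215,220): print(z,'left',atz('top',T(95,163),z),atz('top',T(228,170),z))
pose(1)"
```

```text
knob (array([583.54438279, 429.04413341, 188.06543415]), np.float64(0.33632963328410825))
m1 (array([582.6343533 , 426.14525587, 223.30192948]), np.float64(0.22490803615737728)) m2 (array([582.81922592, 408.04786556, 218.4292245 ]), np.float64(0.43227727096492874))
disc [583.96850616 430.47860989 174.        ]
200 left [587.993848   458.18028754 200.        ] [585.24275867 414.18320096 200.        ]
210 left [586.53878882 454.47896283 210.        ] [583.80984241 410.83599919 210.        ]
215 left [585.81125923 452.62830047 215.        ] [583.09338428 409.1623983  215.        ]
220 left [585.08372964 450.77763811 220.        ] [582.37692615 407.48879741 220.        ]
[588.1 168.4 167.2] [-179.9   -0.4    1.5] [1.4 0.4 0.3]
[586.8 168.1 165.1] [-179.9   -0.2    1.5] [-0.8  0.  -1.3]
q [0.16 0.39 1.57 0.   1.19 1.71] zt [ 0.003  0.001 -1.   ] yt [ 0.027 -1.    -0.001] w 24.8 0.0 t 37.6
```

Emit:
carry_out(increments=[[0,0,0.03,0,0,9,0.04],[0,0.01,0.03,0,0,9,0.04],[0,0.02,0.03,0,0,9,0.04],[0,0.03,0.03,0,0,9,0.04],[0,0.04,0.01,0,0,9,0.04]])

```text
time: 38.2
ee_pos: [585.9, 268.2, 293.9]
tool_rot: [3.141, 0.0, 0.816]
contact_force: [0.4, 0.1, -0.7]
width: 40.0
finger_force: 0.0
```

Emit:
carry_out(increments=[[0,0.04,0,0,0,9,0.04],[0,0.04,0,0,0,9,0.04],[0,0.04,0,0,0,9,0.04],[0,0.04,0,0,0,9,0.04],[0,0,0,0,0,8.7,0.04]])

```text
time: 38.83
ee_pos: [584.4, 430.8, 289.9]
tool_rot: [-3.137, 0.001, 1.601]
contact_force: [0.4, -1.0, -0.4]
width: 39.9
finger_force: 0.0
```

```bash
python3 -c "
from h import *
pose(5)"
```

```text
[584.4 430.8 289.9] [-1.797e+02  1.000e-01  9.170e+01] [ 0.4 -1.  -0.4]
[584.6 429.3 290.1] [-1.797e+02  1.000e-01  9.180e+01] [-0.6 -0.6 -0.6]
[584.8 428.4 290.5] [-179.8    0.2   91.3] [-0.2 -0.2 -0.8]
[585.1 427.9 291.1] [-1.798e+02  1.000e-01  9.110e+01] [-0.  0. -0.]
[585.2 427.5 291.7] [-1.798e+02  1.000e-01  9.110e+01] [ 0.1 -0.5  1.2]
[585.4 427.3 292.3] [-1.799e+02  1.000e-01  9.110e+01] [ 0.1  0.4 -0.7]
q [ 0.53  0.5   1.06 -0.    1.59  0.52] zt [-0.002 -0.001 -1.   ] yt [ 1.     0.019 -0.002] w 39.8 0.0 t 39.1
```

Emit:
carry_out(increments=[[-0.002,0.002,-0.03,0,0,0,0.04],[0,0,-0.03,0,0,0,0.04],[0,0,-0.018,0,0,0,0.04],[0,0,0,0,0,0,0.04],[0,0,0,0,0,0,0.04]])

```text
time: 39.7
ee_pos: [584.1, 429.7, 216.5]
tool_rot: [3.141, -0.0, 1.591]
contact_force: [0.8, 0.8, 0.7]
width: 40.2
finger_force: 0.0
```

Emit:
carry_out(increments=[[0,0,0,0,0,0,0.0],[0,0,0,0,0,0,0.0],[0,0,0,0,0,0,0.0],[0,0,0,0,0,0,0.0]], squeeze=40)

```text
time: 40.2
ee_pos: [585.0, 430.2, 217.1]
tool_rot: [3.138, -0.001, 1.592]
contact_force: [4.3, 0.2, 6.0]
width: 13.6
finger_force: 42.4
```

Emit:
carry_out(increments=[[0,0,0,0,0,-7.5,0],[0,0,0,0,0,-7.5,0],[0,0,0,0,0,-7.5,0],[0,0,0,0,0,-7.5,0],[0,0,0,0,0,-7.5,0]])

```text
time: 40.83
ee_pos: [585.8, 430.0, 217.2]
tool_rot: [3.138, -0.004, 0.933]
contact_force: [5.9, -0.3, 5.1]
width: 12.7
finger_force: 42.3
```

Emit:
carry_out(increments=[[0,0,0,0,0,-7.5,0],[0,0,0,0,0,-7.5,0],[0,0,0,0,0,-7.5,0],[0,0,0,0,0,-7,0],[0,0,0,0,0,-5,0]])

```text
time: 41.45
ee_pos: [586.3, 429.3, 217.2]
tool_rot: [3.14, -0.006, 0.332]
contact_force: [6.7, -1.6, 5.6]
width: 13.4
finger_force: 42.3
```

Emit:
carry_out(increments=[[0,0,0,0,0,-3,0],[0,0,0,0,0,-2,0],[0,0,0,0,0,0,0]])

```text
time: 41.82
ee_pos: [586.2, 429.2, 217.2]
tool_rot: [3.14, -0.006, 0.251]
contact_force: [5.9, -1.4, 5.2]
width: 13.4
finger_force: 48.1
```

```bash
python3 -c "
from h import *
pose(1); print(r.read_state()['wrist_torque'])"
```

```text
[586.2 429.2 217.2] [179.9  -0.4  14.4] [ 5.9 -1.4  5.2]
[586.2 429.2 217.2] [179.9  -0.4  14.4] [ 6.5 -1.8  5.6]
q [ 0.54  0.52  1.2  -0.    1.41  1.86] zt [ 0.007 -0.    -1.   ] yt [ 0.248 -0.969  0.002] w 13.1 48.0 t 41.9
[-0.34154275 -0.96695202  1.03800461]
```

Tool turned 76.8° and torque is building, so the switch is at its stop. Releasing and rising.

Emit:
carry_out(increments=[[0,0,0,0,0,0,0.035],[0,0,0,0,0,0,0.035],[0,0,0,0,0,0,0.035],[0,0,0.03,0,0,0,0.035],[0,0,0.05,0,0,0,0.035]])

```text
time: 42.5
ee_pos: [582.3, 429.4, 293.4]
tool_rot: [3.14, 0.007, 0.248]
contact_force: [0.7, 0.5, 0.3]
width: 34.9
finger_force: 0.0
```

Emit:
carry_out(increments=[[0,-0.05,0.03,0,0,0,0.035],[0,-0.055,0.01,0,0,0,0.035],[0,-0.06,0,0,0,0,0.035],[0,-0.06,0,0,0,0,0.035],[0,-0.06,0,0,0,0,0.035]])

```text
time: 43.12
ee_pos: [582.9, 143.3, 335.3]
tool_rot: [-3.141, 0.001, 0.249]
contact_force: [0.8, -1.0, 0.3]
width: 34.8
finger_force: 0.0
```

Emit:
carry_out(increments=[[0,-0.06,0,0,0,0,0.035],[0,-0.06,0,0,0,0,0.035],[0,-0.05,0,0,0,0,0.035],[0,0,0,0,0,0,0.035],[0,0,0,0,0,0,0.035]])

```text
time: 43.75
ee_pos: [583.3, -24.7, 335.3]
tool_rot: [-3.14, 0.001, 0.248]
contact_force: [-0.6, -0.2, 0.2]
width: 35.3
finger_force: 0.0
```

```bash
python3 -c "
from h import *
snap('top','t10'); snap('side','s10')
s=cv2.imread('pics/s10_full.png');t=cv2.imread('pics/t10_full.png')
f=lambda im,x,y,w,h,k:cv2.resize(im[y:y+h,x:x+w],None,fx=k,fy=k,interpolation=cv2.INTER_CUBIC)
cv2.imwrite('pics/c11.png',np.hstack([f(t,110,130,180,140,2.2),f(s,160,240,180,140,2.2)]))
"
```

```text
(no output)
```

View pics/c11.png

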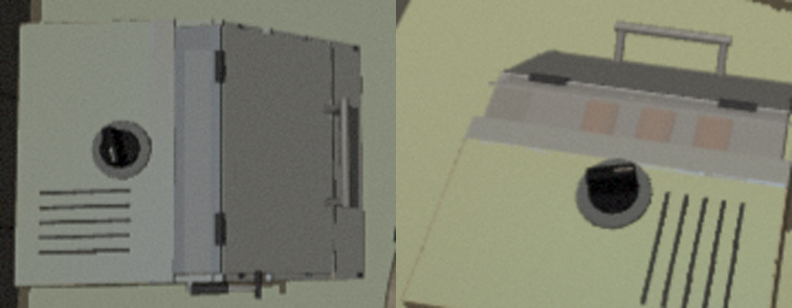

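Flap is shut, with bar pixels the same as at the start. The three shells show on their saddles through the window, and the switch is turned about 75° clockwise.

```bash
python3 -c "
from h import *
print(r.finish_job())"
```

```text
the job is handed in; nothing more can be done
None
```

Job handed in at about 44 s: shells 1, 3 and 4 sit open side down on saddles 3, 2 and 1, the flap is shut, and the switch is turned clockwise to its stop; shell 2 was not on the counter.

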